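# Transfer logged specimens to the transport carrier in register order

## Robot

A 7-joint arm with a two-finger parallel gripper is mounted at the origin on the work surface. World frame = base frame: x ahead of the robot, y to its left, z up, the work surface at z = 0. Lengths are in m, angles in rad, forces in N, time in s.
With the tool pointing down it reaches from about 0.4 to 0.85 m from the base axis. Payload 10.4 kg.
Tool frame: the origin (TCP) lies midway between the tips of the shut fingers; the grasp point (between the pads) lies 19 mm behind it; z points along the fingers, x is the direction in which the jaws open and shut, and the axes are right-handed (so a half turn about z gives the same grasp; the last joint's range is limited). The gripper opens to 85 mm and grips with 20 to 120 N. Pads are 22 mm wide; open, the fingers measure 114 mm over their backs; the gripper's body (76 mm by 85 mm) begins 54 mm behind the grasp point. The pads swing forward as they close: fully open they stand 13 mm farther back than shut.
Start: joints at [-1.15, 0.332, -0.065, 1.46, 0.022, 1.35, -0.088], TCP at [0.268, 0.564, 0.231] pointing down, gripper open.
Joint ranges: [-2.6, 2.6], [-0.5, 2.12], [-1.47, 1.34], [0.16, 2.42], [-1.27, 4.41], [0.06, 2.06], [-2.6, 2.6]. Speed limits (rad/s): [2.22, 2.22, 2.79, 2.79, 3.14, 3.14, 3.14].

## Interface

Orientations are given as a unit quaternion [x, y, z, w].
In Python, from workcell import monitor, eyes, ticket, models gives the robot as it stands.
- The arm moves only by the tool servo_tool, never from a script. Its argument "motion" is a list of rows, each a list of 7 numbers: the opening, from 0 (shut) to 1 (fully open), then the shift along the tool's x, y, z in m, then the turn, a rotation vector about the tool's x, y, z in degrees. In form: [[fingers, tx, ty, tz, rx, ry, rz], ...]. A call has 1 to 20 rows; each row is the pose to reach, as a shift and turn from the pose commanded when the call began, along the tool's axes at that moment; what a row does not reach only later rows make up. A row lasts 1/8 s, in which the tool goes at most 62.5 mm and 10.7 degrees, less where a joint would pass 70% of its speed; a pose out of reach is approached as far as the arm can. A call with a gripper value outside its range is refused whole. The fingers move at their own pace and stop on an object; "grip_force" is the grip in N (left out, the last holds). Time passes only in rows, so rows that repeat a pose let the fingers close. It gives the time, the measured TCP pose, the force and the opening at its end, in the units of the state.
- monitor.get_obs(): the state, without advancing time (a new reading comes with each control period).
- eyes.camera(name): name is "scene" or "top" or "wrist"; returns (picture, depth): 420x560x3 uint8, blue, green, red; 420x560 float32, m along the optical axis (not along the pixel's ray), 0 where there is no reading.
- eyes.camera_info(name): a dict with "intrinsics" (3x3 intrinsics, pixels), "extrinsics" (4x4, takes a point from world to camera coordinates); the wrist camera has in their place "tool_from_camera" (4x4, takes a point from camera to tool coordinates, whose origin is the TCP and whose axes are the tool frame's). Camera axes: x right, y down, z forward; pixel columns grow to the right and rows downward; lengths in m; the calibration is good to about 2 mm. A picture is of the moment at which its call begins: read the wrist's pose just before it. camera_info takes no time and is no camera call.
- ticket.hand_in(): hands the job in, once; it reports no verdict.
Trained networks look in the newest picture that a camera, given by its name, has taken for a name from the list of things; names that differ only in an ending like _2 or _b are one class to them, and where a whole thing is asked for, a point or a joint stands for the part that bears it (a point fixed in the world has none). Each returns a list of dicts, best first, with "confidence" (0 to 1); they miss things now and then, are a little off and sometimes report something else, mostly with a low value. They report only what shows in the picture. A call takes as long as a camera call. They do not tell look-alikes from the thing itself.
- models.boxes_of(camera, thing): "point" ([x, y, z] in m, in the coordinates of the camera as it stood for that picture, good to about 4 mm: the middle of the surface that is visible of it).
The state is a dict: "clock": time; "joint_pos": joint angles; "joint_velocities": joint speeds; "tau": joint torques, N m; "position": TCP position; "ee_rot": TCP orientation; "ft_force": force on the tool from outside, world axes, zero at the start; "torque": the same for the moment, N m; "grip_width": opening from 0.0 (shut) to 1.0 (fully open).
Only numpy, scipy, OpenCV 4.12 (cv2) and the standard library are available. Lean on these libraries where they do the work, as an engineer would, in place of code of your own. Each camera call takes 0.05 s, during which the arm holds its last target. There are 200 camera calls.

## Task

The four specimen containers in the collection rack have been logged in the register in the order in which they stand, so move them all into the transport carrier's four empty pockets in that same order: the one next to the roll of labels goes into the pocket next to the temperature logger, and so on to the other end, one in each pocket. Keep them upright, set each one down on its pocket floor rather than dropping it, and leave them all standing there by themselves.

Things in the scene. Friction and masses are not known exactly. Their poses are not given: they have to be found in the camera images.
- sputum_pot: A short wide specimen pot with a screw cap, the widest and shortest of the four: 56 tall, body diameter 42, cap diameter 46 and 16 high (mm), closed, of frosted plastic with a white cap, 35 to 115 g. It stands upright and loose in cup1 at the start. Origin: centre of its underside, z up along its axis; round, so its yaw does not matter.
- urine_bottle: A tall wide specimen bottle with a screw cap: 80 tall, body diameter 37, cap diameter 40 and 18 high (mm), closed, of frosted plastic with a white cap, 35 to 115 g. It stands upright and loose in cup2 at the start. Origin: centre of its underside, z up along its axis; round, so its yaw does not matter.
- stool_pot: A middling slim specimen pot with a screw cap: 67 tall, body diameter 31, cap diameter 34 and 16 high (mm), closed, of frosted plastic with a white cap, 35 to 115 g. It stands upright and loose in cup3 at the start. Origin: centre of its underside, z up along its axis; round, so its yaw does not matter.
- universal_tube: A slim specimen tube with a flat foot and a screw cap, the narrowest and tallest of the four: 93 tall, body diameter 25, cap diameter 28 and 18 high (mm), closed, of frosted plastic with a white cap, 35 to 115 g. It stands upright and loose in cup4 at the start. Origin: centre of its underside, z up along its axis; round, so its yaw does not matter.
- cup1: Grey open spill cup in which sputum_pot stands at the start; fixed in the rack. 66 x 65 mm, walls 2 mm, 23 mm high, floor 2 mm. Four alike stand in a row, in an order that changes from start to start. Origin: centre of its underside, 3 mm above the table; axes as the rack's.
- cup2: Grey open spill cup in which urine_bottle stands at the start; fixed in the rack. 66 x 65 mm, walls 2 mm, 23 mm high, floor 2 mm. Four alike stand in a row, in an order that changes from start to start. Origin: centre of its underside, 3 mm above the table; axes as the rack's.
- cup3: Grey open spill cup in which stool_pot stands at the start; fixed in the rack. 66 x 65 mm, walls 2 mm, 23 mm high, floor 2 mm. Four alike stand in a row, in an order that changes from start to start. Origin: centre of its underside, 3 mm above the table; axes as the rack's.
- cup4: Grey open spill cup in which universal_tube stands at the start; fixed in the rack. 66 x 65 mm, walls 2 mm, 23 mm high, floor 2 mm. Four alike stand in a row, in an order that changes from start to start. Origin: centre of its underside, 3 mm above the table; axes as the rack's.
- rack: Collection rack, fixed: steel frame 72 mm deep (x), 318 long (y) with four cups in a row, rims 26 mm up, containers standing 5 mm above the table. Origin: on the table under the row's middle; +y along the row to the robot's left, to the end compartment with a loose label roll. Cups at y = +99, +33, -33, -99 mm. Turned up to 0.15 rad; nearer than the carrier or beyond it.
- carrier: Transport carrier, fixed: white tray 70 mm deep (x), 318 long (y), walls 26 mm high; four empty pockets 64 x 63 mm inside, floors 6 mm above the table. Origin: on the table under the middle of the four; +y along the row to the robot's left, to the end compartment with a loose temperature logger. Pocket centres: x = 0, y = +99, +33, -33, -99 mm. Turned up to 0.15 rad.
Mind the look-alikes: they are no part of the job. Leave any green or purple look-alike of the cup1 alone.

How it is judged:
At the end, for the whole second after the job is handed in: Each container stands upright (within 7 degrees), at rest and released on the floor of its own carrier pocket (underside within 4 mm of it, axis within 26 mm of the pocket centre in x and y); its place counted from the logger end equals its cup's place counted from the label-roll end (((y of cup1 in the frame of rack between 0.079 and 0.119 m and y of sputum_pot in the frame of carrier between 0.073 and 0.125 m) or (y of cup1 in the frame of rack between 0.013 and 0.053 m and y of sputum_pot in the frame of carrier between 0.007 and 0.059 m) or (y of cup1 in the frame of rack between -0.053 and -0.013 m and y of sputum_pot in the frame of carrier between -0.059 and -0.007 m) or (y of cup1 in the frame of rack between -0.119 and -0.079 m and y of sputum_pot in the frame of carrier between -0.125 and -0.073 m)) and x of sputum_pot in the frame of carrier between -0.026 and 0.026 m and z of sputum_pot in the frame of carrier between 0.002 and 0.01 m and angle between each of sputum_pot, urine_bottle, stool_pot, universal_tube's own z axis and vertical below 0.12 rad and linear speed of each of sputum_pot, urine_bottle, stool_pot, universal_tube below 0.02 m/s and ((y of cup2 in the frame of rack between 0.079 and 0.119 m and y of urine_bottle in the frame of carrier between 0.073 and 0.125 m) or (y of cup2 in the frame of rack between 0.013 and 0.053 m and y of urine_bottle in the frame of carrier between 0.007 and 0.059 m) or (y of cup2 in the frame of rack between -0.053 and -0.013 m and y of urine_bottle in the frame of carrier between -0.059 and -0.007 m) or (y of cup2 in the frame of rack between -0.119 and -0.079 m and y of urine_bottle in the frame of carrier between -0.125 and -0.073 m)) and x of urine_bottle in the frame of carrier between -0.026 and 0.026 m and z of urine_bottle in the frame of carrier between 0.002 and 0.01 m and ((y of cup3 in the frame of rack between 0.079 and 0.119 m and y of stool_pot in the frame of carrier between 0.073 and 0.125 m) or (y of cup3 in the frame of rack between 0.013 and 0.053 m and y of stool_pot in the frame of carrier between 0.007 and 0.059 m) or (y of cup3 in the frame of rack between -0.053 and -0.013 m and y of stool_pot in the frame of carrier between -0.059 and -0.007 m) or (y of cup3 in the frame of rack between -0.119 and -0.079 m and y of stool_pot in the frame of carrier between -0.125 and -0.073 m)) and x of stool_pot in the frame of carrier between -0.026 and 0.026 m and z of stool_pot in the frame of carrier between 0.002 and 0.01 m and ((y of cup4 in the frame of rack between 0.079 and 0.119 m and y of universal_tube in the frame of carrier between 0.073 and 0.125 m) or (y of cup4 in the frame of rack between 0.013 and 0.053 m and y of universal_tube in the frame of carrier between 0.007 and 0.059 m) or (y of cup4 in the frame of rack between -0.053 and -0.013 m and y of universal_tube in the frame of carrier between -0.059 and -0.007 m) or (y of cup4 in the frame of rack between -0.119 and -0.079 m and y of universal_tube in the frame of carrier between -0.125 and -0.073 m)) and x of universal_tube in the frame of carrier between -0.026 and 0.026 m and z of universal_tube in the frame of carrier between 0.002 and 0.01 m); the robot touches nothing.
It fails at once if a container is tipped by more than about 40 degrees (angle between any of sputum_pot, urine_bottle, stool_pot, universal_tube's own z axis and vertical above 0.7 rad).
It fails at once if a container is dropped: out of the fingers while more than about 30 mm above a pocket floor ((height (world z) of sputum_pot above 0.036 m and contact force between the fingers and sputum_pot below 0.001 N) or (height (world z) of urine_bottle above 0.036 m and contact force between the fingers and urine_bottle below 0.001 N) or (height (world z) of stool_pot above 0.036 m and contact force between the fingers and stool_pot below 0.001 N) or (height (world z) of universal_tube above 0.036 m and contact force between the fingers and universal_tube below 0.001 N)).
It also fails if it takes over 96 s, if anything falls off the work surface, if the arm or the gripper's body presses on something with over 40 N, if the wrist force passes 120 N, or if a joint passes its speed limit or range.

## Working session

There is one attempt and no reset: what is moved stays moved. The work goes in short steps, Python scripts to look and compute and a tool call to move; the robot and the scene stay as the last step left them, time stands still between calls to the robot, and variables do not carry over. Pictures are saved under pics/ and viewed, about 12 in all and at most 16, crops included, and the job is handed in when it is done.

Besides the shell and the picture viewer there is one more tool, called after ">>>" by a JSON object that holds its "name" and its "arguments", one argument or row to a line. servo_tool: Moves the arm, as the interface text tells. Its arguments: {"type":"object","properties":{"motion":{"type":"array"},"grip_force":{"type":"number"}},"required":["motion"]}

```bash
mkdir -p pics; ls; cat > h.py <<'E'
import numpy as np, cv2
from workcell import monitor, eyes, ticket, models
def cam(n):
    p,d=eyes.camera(n); i=eyes.camera_info(n); return p,d,np.array(i["intrinsics"]),i
def w_from_c(i):
    return np.linalg.inv(np.array(i["extrinsics"]))
def cloud(d,K,T):
    v,u=np.mgrid[:d.shape[0],:d.shape[1]]
    P=np.stack([(u-K[0,2])/K[0,0]*d,(v-K[1,2])/K[1,1]*d,d],-1)
    return P@T[:3,:3].T+T[:3,3]
E
python3 - <<'E'
from h import *
np.set_printoptions(precision=4,suppress=True)
print(monitor.get_obs())
for n in("top","scene"):
    p,d,K,i=cam(n); T=w_from_c(i); cv2.imwrite(f"pics/{n}0.png",p); np.save(f"{n}.npy",cloud(d,K,T)); np.save(f"{n}d.npy",d)
    print(n,T[:3,3],T[:3,2])
    for t in("sputum_pot","urine_bottle","stool_pot","universal_tube","cup1","rack","carrier"):
        for r in models.boxes_of(n,t):
            q=np.array(r["point"]); w=T[:3,:3]@q+T[:3,3]; uv=K@q/q[2]
            print(t,round(r["confidence"],2),w,uv[:2].round())
E
```

```text
pics
{'clock': 0.0, 'joint_pos': array([-1.1496,  0.3329, -0.0647,  1.4609,  0.0216,  1.3499, -0.0885]), 'joint_velocities': array([ 0.0004, -0.0002,  0.0011,  0.0007,  0.0002, -0.0007,  0.0012]), 'tau': array([ -0.0008, -62.5434,   0.0485, -39.1613,   0.0161,   0.0098,
        -0.    ]), 'position': array([0.2682, 0.5641, 0.2305]), 'ee_rot': array([ 0.8454,  0.5342, -0.0006,  0.0004]), 'ft_force': array([ 0.0691, -0.4062, -0.3814]), 'torque': array([ 0.0216,  0.0055, -0.0237]), 'grip_width': 1.0000281792420094}
top [0.4731 0.0075 1.0071] [ 0.0794  0.0169 -0.9967]
sputum_pot 0.49 [0.6392 0.0117 0.0723] [275. 166.]
stool_pot 0.69 [0.64   0.0127 0.0716] [275. 166.]
universal_tube 0.71 [0.6431 0.064  0.0991] [250. 162.]
cup1 0.97 [ 0.3446 -0.2464 -0.0004] [392. 302.]
cup1 0.95 [0.7785 0.0123 0.0071] [275. 111.]
cup1 0.95 [0.6919 0.2813 0.0007] [158. 150.]
cup1 0.94 [ 0.637  -0.0074  0.0074] [284. 172.]
cup1 0.8 [ 0.6227 -0.1231  0.0104] [335. 178.]
cup1 0.75 [ 0.6314 -0.0519  0.0034] [303. 175.]
cup1 0.65 [0.645  0.0696 0.0042] [250. 169.]
cup1 0.57 [ 0.3333 -0.1115  0.0024] [331. 308.]
[... 182 characters left out ...]
.0926 -0.7427]
sputum_pot 0.65 [ 0.6311 -0.12    0.062 ] [214. 225.]
urine_bottle 0.78 [ 0.6404 -0.0572  0.0651] [244. 231.]
stool_pot 0.62 [0.6559 0.0129 0.0594] [279. 243.]
universal_tube 0.97 [0.6626 0.0713 0.0722] [310. 245.]
cup1 0.98 [0.6835 0.2824 0.0022] [418. 288.]
cup1 0.96 [ 0.6411 -0.0113  0.0096] [268. 251.]
cup1 0.93 [ 0.3408 -0.2459  0.0074] [193. 145.]
cup1 0.89 [ 0.7766  0.0141 -0.0004] [271. 315.]
cup1 0.88 [ 0.637  -0.1243  0.0158] [213. 242.]
cup1 0.83 [0.653  0.0784 0.0066] [312. 262.]
cup1 0.71 [ 0.3267 -0.1064  0.0069] [250. 146.]
cup1 0.68 [ 0.6394 -0.0461  0.0097] [251. 249.]
rack 0.72 [0.6713 0.079  0.0113] [312. 268.]
carrier 0.98 [0.4518 0.0017 0.011 ] [287. 185.]
```

```bash
python3 - <<'E'
import cv2
for n in("top","scene"):
    p=cv2.imread(f"pics/{n}0.png"); cv2.imwrite(f"pics/{n}0b.png",cv2.resize(p[70:330,120:470],(800,594),interpolation=cv2.INTER_CUBIC))
E
```

```text
(no output)
```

View pics/top0b.png

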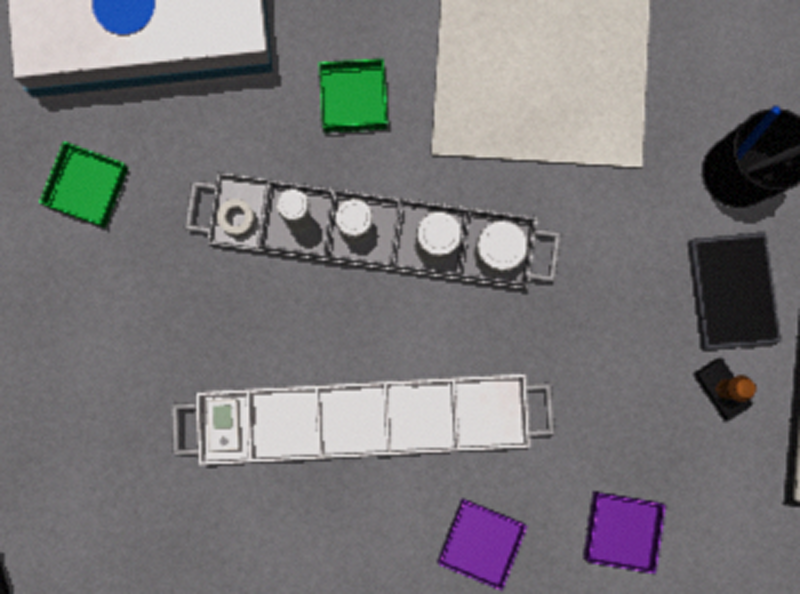

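View pics/scene0b.png

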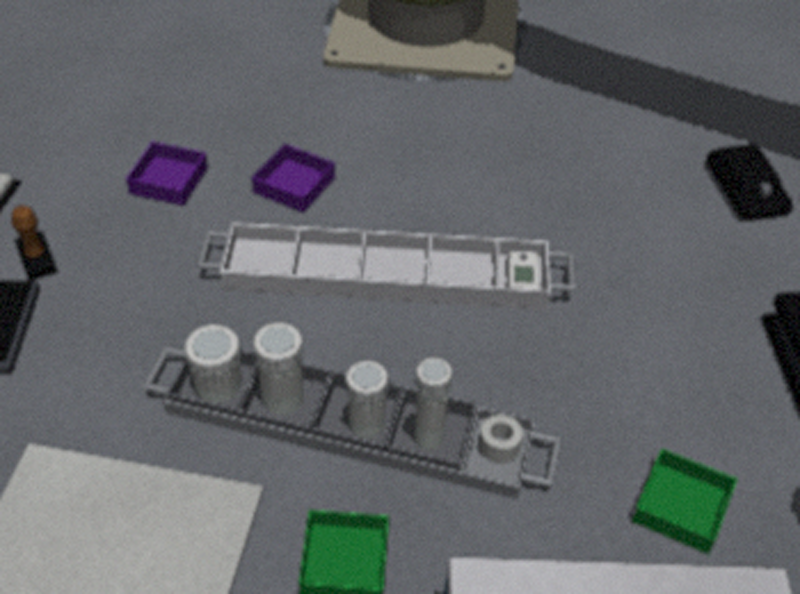

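The top view shows the rack at the back, with the label roll at (237,217) in the zoom. From the roll the caps run (293,206) tube, (353,217) stool pot, (438,233) urine bottle and (502,245) sputum pot. The carrier is in front, with the logger at its left end (223,425). The pockets are at about (285,423), (354,420), (421,416) and (490,412). The look-alikes are the green cups at (353,96) and (85,186) and the purple cups at (482,543) and (625,532). None of them are in the rack. The scene view agrees. Next I'll measure the caps and the tray.

```bash
python3 - <<'E'
from h import *
np.set_printoptions(precision=4,suppress=True)
i=eyes.camera_info("top"); K=np.array(i["intrinsics"]); T=w_from_c(i)
p=cv2.imread("pics/top0.png"); C=np.load("top.npy"); S=np.load("scene.npy")
def ray(uv,z):
    uv=np.atleast_2d(uv).astype(float); r=np.c_[(uv-K[:2,2])/[K[0,0],K[1,1]],np.ones(len(uv))]@T[:3,:3].T
    return T[:3,3]+r*((z-T[2,3])/r[:,2])[:,None]
for nm,A in(("top",C),("scene",S)):
    m=((A[...,2]>.05)&(A[...,2]<.12)&(A[...,0]>.5)&(A[...,0]<.73)&(abs(A[...,1])<.2)).astype(np.uint8)
    n,l,st,_=cv2.connectedComponentsWithStats(m)
    for k in range(1,n):
        if st[k,4]<25: continue
        q=A[l==k]; zt=np.percentile(q[:,2],85); q=q[q[:,2]>zt-.006]
        c,r=cv2.minEnclosingCircle(q[:,:2].astype(np.float32)); print(nm,st[k,4],zt,np.array(c),r,np.median(q,0))
g=cv2.cvtColor(p,cv2.COLOR_BGR2GRAY)
# caps in colour
for z,(y0,y1) in ((.098,(235,258)),(.072,(265,287)),(.085,(300,324)),(.061,(327,353))):
    m=np.zeros_like(g); m[148:192,y0:y1]=(g[148:192,y0:y1]>190)
    cs=max(cv2.findContours(m,0,1)[0],key=cv2.contourArea); c,r=cv2.minEnclosingCircle(cs); print("cap",c,ray(c,z),r*1/K[0,0]*(1-z)*1000)
# carrier
for th in (130,150,170):
    m=np.zeros_like(g); m[225:285,195:365]=g[225:285,195:365]>th
    m=cv2.morphologyEx(m,cv2.MORPH_OPEN,np.ones((7,7)))
    pts=np.argwhere(m)[:,::-1]; W=ray(pts,.026)[:,:2].astype(np.float32)
    print("carrier",th,cv2.minAreaRect(W))
m=(C[...,2]>.017)&(C[...,2]<.04)&(abs(C[...,1]-.02)<.22)&(C[...,0]>.4)&(C[...,0]<.51)
print("depth carrier",m.sum(),cv2.minAreaRect(C[m][:,:2].astype(np.float32)))
m=(S[...,2]>.017)&(S[...,2]<.04)&(abs(S[...,1]-.02)<.22)&(S[...,0]>.4)&(S[...,0]<.51)
print("depth carrier scene",m.sum(),cv2.minAreaRect(S[m][:,:2].astype(np.float32)))
cv2.imwrite("pics/car.png",cv2.resize(p[225:285,190:370],(800,267),interpolation=cv2.INTER_CUBIC))
cv2.imwrite("pics/rk.png",cv2.resize(p[140:205,195:370],(800,297),interpolation=cv2.INTER_CUBIC))
cv2.imwrite("pics/both.png",np.vstack([cv2.imread("pics/rk.png"),cv2.imread("pics/car.png")]))
E
```

```text
top 184 0.10013978421664654 [0.6504 0.0692] 0.014428879134356976 [0.6502 0.0694 0.0989]
top 216 0.0749848900187729 [0.6426 0.0138] 0.017618440091609955 [0.6421 0.0138 0.0731]
top 318 0.08779444701752881 [ 0.6248 -0.0647] 0.020422296598553658 [ 0.6246 -0.0653  0.0861]
top 376 0.06373158638224913 [ 0.6177 -0.1255] 0.02337750419974327 [ 0.6172 -0.1253  0.062 ]
scene 473 0.08600668091105053 [ 0.6263 -0.0644] 0.02123422920703888 [ 0.6293 -0.064   0.085 ]
scene 398 0.06238972897441974 [ 0.6192 -0.1247] 0.023580709472298622 [ 0.621  -0.1248  0.0612]
scene 357 0.09848816250475892 [0.652  0.0686] 0.014806888066232204 [0.6534 0.0692 0.0979]
scene 298 0.07332156147371408 [0.6448 0.0131] 0.018545178696513176 [0.6461 0.014  0.0722]
cap (247.27272033691406, 158.81817626953125) [[0.651 0.069 0.098]] 12.956447524283707
cap (274.2569580078125, 164.4583282470703) [[0.6435 0.0133 0.072 ]] 15.825577847594062
cap (311.7069091796875, 171.58621215820312) [[ 0.6256 -0.0651  0.085 ]] 18.604116216356736
cap (339.3846130371094, 176.6923065185547) [[ 0.6181 -0.1261  0.061 ]] 21.81953317003934
carrier 130 ((0.4543802738189697, 0.0052085816860198975), (0.06846389174461365, 0.3046879768371582), 2.966508150100708)
carrier 150 ((0.4528227150440216, 0.004946410655975342), (0.06282738596200943, 0.3038834035396576), 2.9655728340148926)
carrier 170 ((0.45533859729766846, -0.017764225602149963), (0.06015582010149956, 0.2567450702190399), 2.9494316577911377)
depth carrier 1256 ((0.4546419084072113, 0.006351187825202942), (0.07010160386562347, 0.367503821849823), 2.9445383548736572)
depth carrier scene 1626 ((0.45507192611694336, 0.006597310304641724), (0.07681678235530853, 0.3670758605003357), 3.170034885406494)
```

View pics/both.png

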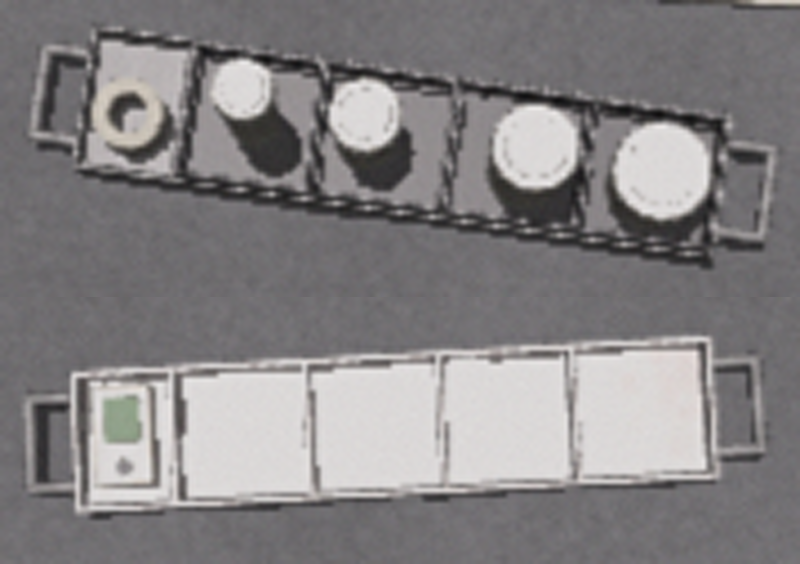

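The crop confirms the order from the roll: tube (242,90), stool pot (365,115), urine bottle (535,147), sputum pot (662,170). In the same crop the four empty pockets sit right of the logger at (122,420). The carrier's yaw is about +0.051 rad, with its origin near (0.456,-0.021). First I move above the tube with the jaws along world x.

>>> {"name": "servo_tool", "arguments": {
  "motion": [
    [1,-0.283,0.558,0,0,0,64.6],
    [1,-0.283,0.558,0,0,0,64.6],
    [1,-0.283,0.558,0,0,0,64.6],
    [1,-0.283,0.558,0,0,0,64.6],
    [1,-0.283,0.558,0,0,0,64.6],
    [1,-0.283,0.558,0,0,0,64.6],
    [1,-0.283,0.558,0,0,0,64.6],
    [1,-0.283,0.558,0,0,0,64.6],
    [1,-0.283,0.558,0,0,0,64.6],
    [1,-0.283,0.558,0,0,0,64.6],
    [1,-0.283,0.558,0,0,0,64.6],
    [1,-0.283,0.558,0,0,0,64.6],
    [1,-0.283,0.558,0,0,0,64.6],
    [1,-0.283,0.558,0,0,0,64.6],
    [1,-0.283,0.558,0,0,0,64.6],
    [1,-0.283,0.558,0,0,0,64.6]
  ],
  "grip_force": 40
}}

```text
clock: 2.8
position: [0.6507, 0.0696, 0.2314]
ee_rot: [1.0, -0.0, 0.0, -0.0]
ft_force: [0.6, 0.2, 0.6]
grip_width: 0.998
```

```bash
cat >> h.py <<'E'
from scipy.spatial.transform import Rotation as R
def wristcloud():
    o=monitor.get_obs(); p,d,K,i=cam("wrist")
    M=np.eye(4); M[:3,:3]=R.from_quat(o["ee_rot"]).as_matrix(); M[:3,3]=o["position"]
    return p,cloud(d,K,M@np.array(i["tool_from_camera"])),d
E
python3 - <<'E'
from h import *
np.set_printoptions(precision=4,suppress=True)
p,A,d=wristcloud(); cv2.imwrite("pics/w1.png",p)
m=((d>0)&(A[...,2]>.05)&(A[...,2]<.12)&(A[...,0]>.5)&(A[...,0]<.73)&(abs(A[...,1])<.2)).astype(np.uint8)
n,l,st,_=cv2.connectedComponentsWithStats(m)
for k in range(1,n):
    if st[k,4]<80: continue
    q=A[l==k]; zt=np.percentile(q[:,2],90); q=q[q[:,2]>zt-.006]
    c,r=cv2.minEnclosingCircle(q[:,:2].astype(np.float32)); print(st[k],zt,np.array(c),r)
E
```

```text
[ 267  178   36   43 1164] 0.09902851998564674 [0.6521 0.0681] 0.014962542802095413
[ 257  232   39   41 1206] 0.07309953182467868 [0.6445 0.0129] 0.01789695955812931
[ 232  303   48   69 2361] 0.08582287485471657 [ 0.6265 -0.0649] 0.020860210061073303
```

View pics/w1.png

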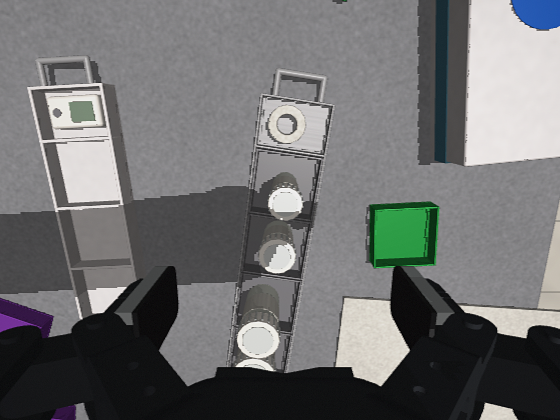

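The wrist view shows the tube cap at (285,203) with the roll at (287,124) beside it. The depth agrees with the other cameras to about 1 mm. I descend and grip the cap.

>>> {"name": "servo_tool", "arguments": {
  "motion": [
    [1,0.001,0.001,0.06,0,0,0],
    [1,0.001,0.001,0.12,0,0,0],
    [1,0.001,0.001,0.15,0,0,0],
    [1,0.001,0.001,0.164,0,0,0],
    [1,0.001,0.001,0.164,0,0,0],
    [0.5,0.001,0.001,0.164,0,0,0],
    [0.4,0.001,0.001,0.164,0,0,0],
    [0.3,0.001,0.001,0.164,0,0,0],
    [0.2,0.001,0.001,0.164,0,0,0],
    [0.2,0.001,0.001,0.164,0,0,0],
    [0.2,0.001,0.001,0.164,0,0,0],
    [0.2,0.001,0.001,0.164,0,0,0]
  ],
  "grip_force": 40
}}

```text
clock: 4.35
position: [0.6522, 0.0684, 0.0681]
ee_rot: [1.0, -0.0, 0.001, -0.0]
ft_force: [-0.8, -0.3, 6.5]
grip_width: 0.314
```

>>> {"name": "servo_tool", "arguments": {
  "motion": [
    [0,0,0,0,0,0,0],
    [0,0,0,0,0,0,0],
    [0,0,0,-0.01,0,0,0],
    [0,0,0,-0.025,0,0,0],
    [0,0,0,-0.045,0,0,0],
    [0,0,0,-0.06,0,0,0],
    [0,0,0,-0.06,0,0,0],
    [0,0,0,-0.06,0,0,0]
  ]
}}

```text
clock: 5.35
position: [0.6515, 0.0684, 0.1269]
ee_rot: [1.0, -0.0, -0.0, -0.0]
ft_force: [-0.3, -0.4, -1.7]
grip_width: 0.309
```

```bash
python3 - <<'E'
from h import *
p,A,d=wristcloud(); cv2.imwrite("pics/w2.png",p); print(monitor.get_obs()["position"],monitor.get_obs()["ft_force"])
p,d,K,i=cam("scene"); cv2.imwrite("pics/s2.png",cv2.resize(p[150:310,170:400],None,fx=3,fy=3))
E
```

```text
[0.65132888 0.06834154 0.1265457 ] [ 0.60389436 -0.24004552 -0.90523276]
```

View pics/s2.png

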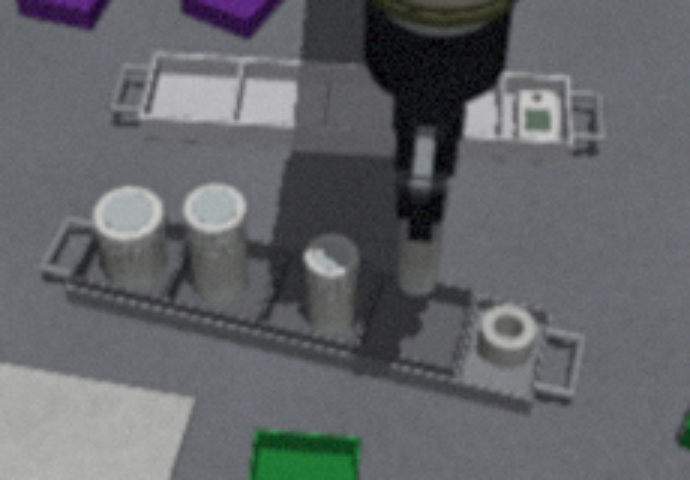

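The scene view shows the tube upright in the fingers at (418,265), clear of its cup. I carry it to the pocket next to the logger.

>>> {"name": "servo_tool", "arguments": {
  "motion": [
    [0,-0.03,-0.002,0,0,0,0],
    [0,-0.07,-0.004,0,0,0,0],
    [0,-0.11,-0.006,0,0,0,0],
    [0,-0.15,-0.008,0,0,0,0],
    [0,-0.185,-0.01,0,0,0,0],
    [0,-0.2,-0.01,0,0,0,0],
    [0,-0.2,-0.01,0,0,0,0],
    [0,-0.2,-0.01,0.02,0,0,0],
    [0,-0.2,-0.01,0.04,0,0,0],
    [0,-0.2,-0.01,0.05,0,0,0],
    [0,-0.2,-0.01,0.054,0,0,0],
    [0,-0.2,-0.01,0.054,0,0,0],
    [0,-0.2,-0.01,0.054,0,0,0]
  ]
}}

```text
clock: 7.08
position: [0.4523, 0.0785, 0.0739]
ee_rot: [1.0, -0.0, 0.0, -0.0]
ft_force: [-0.0, -0.3, -0.9]
grip_width: 0.313
```

>>> {"name": "servo_tool", "arguments": {
  "motion": [
    [0,-0.001,0,0.002,0,0,0],
    [0,-0.001,0,0.003,0,0,0],
    [0,-0.001,0,0.004,0,0,0],
    [0,-0.001,0,0.0045,0,0,0],
    [0,-0.001,0,0.0045,0,0,0]
  ]
}}

```text
clock: 7.7
position: [0.4509, 0.0785, 0.069]
ee_rot: [1.0, -0.0, 0.0, -0.0]
ft_force: [-0.7, -0.0, 4.1]
grip_width: 0.313
```

>>> {"name": "servo_tool", "arguments": {
  "motion": [
    [0.35,0,0,0,0,0,0],
    [0.4,0,0,0,0,0,0],
    [0.5,0,0,0,0,0,0],
    [0.8,0,0,0,0,0,0],
    [1,0,0,0,0,0,0],
    [1,0,0,-0.02,0,0,0],
    [1,0,0,-0.06,0,0,0],
    [1,0,0,-0.1,0,0,0],
    [1,0.04,0.015,-0.1,0,0,0],
    [1,0.1,0.035,-0.1,0,0,0],
    [1,0.15,0.055,-0.1,0,0,0],
    [1,0.1935,0.0655,-0.1,0,0,0],
    [1,0.1935,0.0655,-0.09,0,0,0],
    [1,0.1935,0.0655,-0.09,0,0,0]
  ]
}}

```text
clock: 9.45
position: [0.6432, 0.0129, 0.1574]
ee_rot: [1.0, -0.0, -0.001, 0.0]
ft_force: [-0.1, 0.6, -0.6]
grip_width: 1.003
```

```bash
python3 - <<'E'
from h import *
np.set_printoptions(precision=4,suppress=True)
print(monitor.get_obs()["position"])
for nm in("wrist","scene"):
    if nm=="wrist": p,A,d=wristcloud(); cv2.imwrite("pics/w3.png",p)
    else: p,d,K,i=cam(nm); A=cloud(d,K,w_from_c(i)); cv2.imwrite("pics/s3.png",cv2.resize(p[120:310,170:400],None,fx=3,fy=3))
    m=((d>0)&(A[...,2]>.05)&(A[...,2]<.108)&(A[...,0]>.4)&(A[...,0]<.73)&(abs(A[...,1])<.2)).astype(np.uint8)
    n,l,st,_=cv2.connectedComponentsWithStats(m)
    for k in range(1,n):
        if st[k,4]<80: continue
        q=A[l==k]; zt=np.percentile(q[:,2],90); q=q[q[:,2]>zt-.006]
        c,r=cv2.minEnclosingCircle(q[:,:2].astype(np.float32)); print(nm,st[k],zt,np.array(c),r)
E
```

```text
[0.6432 0.0129 0.1574]
wrist [  0  99  20  39 585] 0.06394238637608586 [0.4576 0.0771] 0.010987207293510437
wrist [ 259  189   53   54 2126] 0.07305048061868136 [0.6442 0.0127] 0.017803963273763657
wrist [ 227  285   63   88 3970] 0.08578952217191431 [ 0.6264 -0.065 ] 0.02092738077044487
scene [316 155  15  25 286] 0.10022623997728763 [0.4521 0.0788] 0.014936387538909912
scene [231 211  22  27 472] 0.0864730141654744 [ 0.6266 -0.064 ] 0.020800581201910973
scene [201 212  24  21 397] 0.0627497583338114 [ 0.619  -0.1243] 0.024009041488170624
scene [272 228  18  20 299] 0.07368602837430797 [0.644  0.0145] 0.01805480383336544
```

View pics/s3.png

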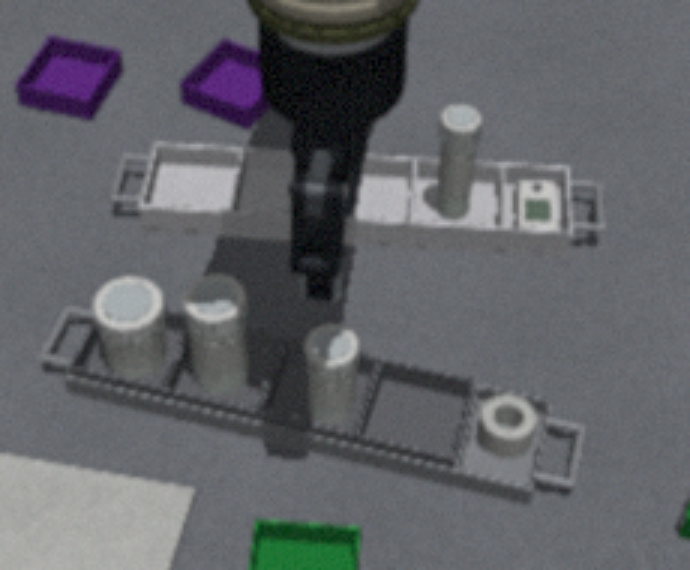

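The tube stands upright in the logger-side pocket at (458,165) in the crop. Next I grip the stool pot at (330,375).

>>> {"name": "servo_tool", "arguments": {
  "motion": [
    [1,0.001,0,0.05,0,0,0],
    [1,0.001,0,0.09,0,0,0],
    [1,0.001,0,0.113,0,0,0],
    [1,0.001,0,0.114,0,0,0],
    [1,0.001,0,0.114,0,0,0],
    [0.6,0.001,0,0.114,0,0,0],
    [0.45,0.001,0,0.114,0,0,0],
    [0.35,0.001,0,0.114,0,0,0],
    [0.2,0.001,0,0.114,0,0,0],
    [0,0.001,0,0.114,0,0,0],
    [0,0.001,0,0.114,0,0,0],
    [0,0.001,0,0.114,0,0,0],
    [0,0.001,0,0.114,0,0,0]
  ]
}}

```text
clock: 11.18
position: [0.6455, 0.0128, 0.0454]
ee_rot: [1.0, -0.0, 0.0, -0.0]
ft_force: [-2.0, -0.2, 5.4]
grip_width: 0.383
```

>>> {"name": "servo_tool", "arguments": {
  "motion": [
    [0,0,0,-0.01,0,0,0],
    [0,0,0,-0.025,0,0,0],
    [0,0,0,-0.045,0,0,0],
    [0,0,0,-0.06,0,0,0],
    [0,-0.03,0,-0.06,0,0,0],
    [0,-0.07,0,-0.06,0,0,0],
    [0,-0.11,0,-0.06,0,0,0],
    [0,-0.15,0,-0.06,0,0,0],
    [0,-0.18,0,-0.06,0,0,0],
    [0,-0.19,0,-0.06,0,0,0],
    [0,-0.19,0,-0.06,0,0,0],
    [0,-0.19,0,-0.04,0,0,0],
    [0,-0.19,0,-0.02,0,0,0],
    [0,-0.19,0,-0.01,0,0,0],
    [0,-0.19,0,-0.006,0,0,0],
    [0,-0.19,0,-0.006,0,0,0]
  ]
}}

```text
clock: 13.18
position: [0.4557, 0.0128, 0.051]
ee_rot: [1.0, -0.0, 0.0, 0.0]
ft_force: [0.1, 0.7, -0.3]
grip_width: 0.382
```

>>> {"name": "servo_tool", "arguments": {
  "motion": [
    [0,-0.001,0,0.002,0,0,0],
    [0,-0.001,0,0.003,0,0,0],
    [0,-0.001,0,0.004,0,0,0],
    [0,-0.001,0,0.005,0,0,0],
    [0,-0.001,0,0.005,0,0,0]
  ]
}}

```text
clock: 13.8
position: [0.4544, 0.013, 0.0462]
ee_rot: [1.0, -0.0, 0.0, -0.0]
ft_force: [-2.5, -0.3, 7.4]
grip_width: 0.382
```

>>> {"name": "servo_tool", "arguments": {
  "motion": [
    [0.42,0,0,0,0,0,0],
    [0.5,0,0,0,0,0,0],
    [0.7,0,0,0,0,0,0],
    [1,0,0,0,0,0,0],
    [1,0,0,0,0,0,0],
    [1,0,0,-0.02,0,0,0],
    [1,0,0,-0.06,0,0,0],
    [1,0,0,-0.11,0,0,0],
    [1,0.04,0.02,-0.11,0,0,0],
    [1,0.09,0.04,-0.11,0,0,0],
    [1,0.14,0.065,-0.11,0,0,0],
    [1,0.172,0.078,-0.11,0,0,0],
    [1,0.172,0.078,-0.11,0,0,0],
    [1,0.172,0.078,-0.11,0,0,0]
  ]
}}

```text
clock: 15.55
position: [0.6256, -0.065, 0.1554]
ee_rot: [1.0, -0.0, -0.001, -0.0]
ft_force: [-0.3, 0.1, 0.2]
grip_width: 1.002
```

```bash
cat > chk.py <<'E'
from h import *
import sys
np.set_printoptions(precision=4,suppress=True)
print(monitor.get_obs()["position"])
for nm in("wrist","scene","top"):
    if nm=="wrist": p,A,d=wristcloud()
    else: p,d,K,i=cam(nm); A=cloud(d,K,w_from_c(i))
    if nm=="scene": cv2.imwrite(f"pics/{sys.argv[1]}.png",cv2.resize(p[120:310,170:400],None,fx=3,fy=3))
    m=((d>0)&(A[...,2]>.045)&(A[...,2]<.108)&(A[...,0]>.4)&(A[...,0]<.73)&(abs(A[...,1])<.2)).astype(np.uint8)
    n,l,st,_=cv2.connectedComponentsWithStats(m)
    for k in range(1,n):
        if st[k,4]<80: continue
        q=A[l==k]; zt=np.percentile(q[:,2],90); q=q[q[:,2]>zt-.006]
        c,r=cv2.minEnclosingCircle(q[:,:2].astype(np.float32)); print(nm,st[k,4],round(zt,4),np.array(c),round(r,4))
E
python3 chk.py s4
```

```text
[ 0.6256 -0.065   0.1554]
wrist 264 0.0579 [0.4564 0.0678] 0.0061
wrist 2568 0.0735 [0.455  0.0125] 0.0175
wrist 3446 0.086 [ 0.6268 -0.0656] 0.0211
wrist 3157 0.062 [ 0.6188 -0.1258] 0.0239
scene 307 0.1 [0.4512 0.0796] 0.0147
scene 258 0.0745 [0.4527 0.0145] 0.0189
scene 501 0.0863 [ 0.6278 -0.0647] 0.022
scene 425 0.0628 [ 0.6189 -0.1258] 0.0241
top 162 0.1021 [0.4489 0.0789] 0.0143
```

Stool pot stands at (0.455, 0.0125). Next is the urine bottle.

>>> {"name": "servo_tool", "arguments": {
  "motion": [
    [1,0.001,0,0.05,0,0,0],
    [1,0.001,0,0.085,0,0,0],
    [1,0.001,0,0.1,0,0,0],
    [1,0.001,0,0.101,0,0,0],
    [1,0.001,0,0.101,0,0,0],
    [0.7,0.001,0,0.101,0,0,0],
    [0.55,0.001,0,0.101,0,0,0],
    [0.45,0.001,0,0.101,0,0,0],
    [0.3,0.001,0,0.101,0,0,0],
    [0,0.001,0,0.101,0,0,0],
    [0,0.001,0,0.101,0,0,0],
    [0,0.001,0,0.101,0,0,0],
    [0,0.001,0,0.101,0,0,0]
  ]
}}

```text
clock: 17.32
position: [0.6275, -0.0652, 0.0554]
ee_rot: [1.0, -0.0, 0.0, -0.0]
ft_force: [-1.8, 0.9, 5.4]
grip_width: 0.457
```

>>> {"name": "servo_tool", "arguments": {
  "motion": [
    [0,0,0,-0.01,0,0,0],
    [0,0,0,-0.025,0,0,0],
    [0,0,0,-0.045,0,0,0],
    [0,0,0,-0.06,0,0,0],
    [0,-0.03,0,-0.06,0,0,0],
    [0,-0.07,-0.004,-0.06,0,0,0],
    [0,-0.11,-0.008,-0.06,0,0,0],
    [0,-0.145,-0.0115,-0.06,0,0,0],
    [0,-0.17,-0.0115,-0.06,0,0,0],
    [0,-0.17,-0.0115,-0.06,0,0,0],
    [0,-0.17,-0.0115,-0.06,0,0,0],
    [0,-0.17,-0.0115,-0.04,0,0,0],
    [0,-0.17,-0.0115,-0.02,0,0,0],
    [0,-0.17,-0.0115,-0.01,0,0,0],
    [0,-0.17,-0.0115,-0.006,0,0,0],
    [0,-0.17,-0.0115,-0.006,0,0,0]
  ]
}}

```text
clock: 19.32
position: [0.4576, -0.0537, 0.061]
ee_rot: [1.0, -0.0, 0.0, 0.0]
ft_force: [0.5, -0.2, -0.2]
grip_width: 0.457
```

>>> {"name": "servo_tool", "arguments": {
  "motion": [
    [0,0,0,0.002,0,0,0],
    [0,0,0,0.003,0,0,0],
    [0,0,0,0.004,0,0,0],
    [0,0,0,0.005,0,0,0],
    [0,0,0,0.005,0,0,0]
  ]
}}

```text
clock: 19.95
position: [0.4574, -0.0536, 0.0563]
ee_rot: [1.0, -0.0, 0.0, -0.0]
ft_force: [-4.1, 1.0, 7.7]
grip_width: 0.456
```

>>> {"name": "servo_tool", "arguments": {
  "motion": [
    [0.5,0,0,0,0,0,0],
    [0.6,0,0,0,0,0,0],
    [0.8,0,0,0,0,0,0],
    [1,0,0,0,0,0,0],
    [1,0,0,0,0,0,0],
    [1,0,0,-0.02,0,0,0],
    [1,0,0,-0.06,0,0,0],
    [1,0,0,-0.1,0,0,0],
    [1,0.04,0.02,-0.1,0,0,0],
    [1,0.09,0.04,-0.1,0,0,0],
    [1,0.13,0.06,-0.1,0,0,0],
    [1,0.1615,0.072,-0.1,0,0,0],
    [1,0.1615,0.072,-0.1,0,0,0],
    [1,0.1615,0.072,-0.1,0,0,0]
  ]
}}

```text
clock: 21.7
position: [0.6181, -0.1256, 0.1554]
ee_rot: [1.0, -0.0, -0.0, -0.0]
ft_force: [0.1, -0.1, -0.2]
grip_width: 1.002
```

```bash
python3 chk.py s5
```

```text
[ 0.6181 -0.1256  0.1554]
wrist 1112 0.0723 [0.4611 0.0006] 0.0091
wrist 4365 0.0865 [ 0.4574 -0.054 ] 0.0207
wrist 3468 0.062 [ 0.6189 -0.1267] 0.024
scene 410 0.0875 [ 0.4568 -0.0528] 0.021
scene 305 0.0999 [0.4508 0.0793] 0.0148
scene 260 0.0745 [0.454  0.0146] 0.018
scene 423 0.0629 [ 0.6192 -0.1257] 0.0239
top 141 0.0891 [ 0.456  -0.0495] 0.0197
top 207 0.0762 [0.4518 0.0136] 0.0175
top 161 0.1021 [0.449  0.0786] 0.0141
```

View pics/s5.png

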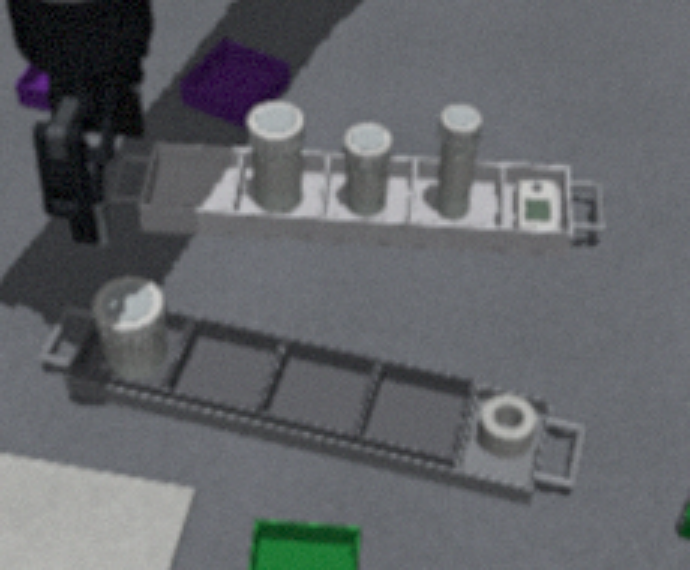

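The tube (460,160), stool pot (368,170) and urine bottle (275,155) stand in their pockets. The last one is the sputum pot at (130,325).

>>> {"name": "servo_tool", "arguments": {
  "motion": [
    [1,0.001,0.001,0.05,0,0,0],
    [1,0.001,0.001,0.1,0,0,0],
    [1,0.001,0.001,0.12,0,0,0],
    [1,0.001,0.001,0.121,0,0,0],
    [1,0.001,0.001,0.121,0,0,0],
    [0.75,0.001,0.001,0.121,0,0,0],
    [0.6,0.001,0.001,0.121,0,0,0],
    [0.5,0.001,0.001,0.121,0,0,0],
    [0.3,0.001,0.001,0.121,0,0,0],
    [0,0.001,0.001,0.121,0,0,0],
    [0,0.001,0.001,0.121,0,0,0],
    [0,0.001,0.001,0.121,0,0,0],
    [0,0.001,0.001,0.121,0,0,0]
  ]
}}

```text
clock: 23.48
position: [0.6202, -0.1267, 0.0358]
ee_rot: [1.0, -0.0, 0.001, -0.0]
ft_force: [-0.8, 0.5, 5.9]
grip_width: 0.525
```

>>> {"name": "servo_tool", "arguments": {
  "motion": [
    [0,0,0,-0.01,0,0,0],
    [0,0,0,-0.025,0,0,0],
    [0,0,0,-0.045,0,0,0],
    [0,0,0,-0.06,0,0,0],
    [0,-0.03,0,-0.06,0,0,0],
    [0,-0.07,-0.004,-0.06,0,0,0],
    [0,-0.11,-0.007,-0.06,0,0,0],
    [0,-0.14,-0.007,-0.06,0,0,0],
    [0,-0.159,-0.007,-0.06,0,0,0],
    [0,-0.159,-0.007,-0.06,0,0,0],
    [0,-0.159,-0.007,-0.06,0,0,0],
    [0,-0.159,-0.007,-0.04,0,0,0],
    [0,-0.159,-0.007,-0.02,0,0,0],
    [0,-0.159,-0.007,-0.01,0,0,0],
    [0,-0.159,-0.007,-0.006,0,0,0],
    [0,-0.159,-0.007,-0.006,0,0,0]
  ]
}}

```text
clock: 25.48
position: [0.461, -0.1197, 0.041]
ee_rot: [1.0, -0.0, 0.0, 0.0]
ft_force: [-1.0, 0.4, -0.7]
grip_width: 0.525
```

>>> {"name": "servo_tool", "arguments": {
  "motion": [
    [0,0,0,0.002,0,0,0],
    [0,0,0,0.003,0,0,0],
    [0,0,0,0.004,0,0,0],
    [0,0,0,0.005,0,0,0],
    [0,0,0,0.005,0,0,0]
  ]
}}

```text
clock: 26.1
position: [0.4609, -0.1196, 0.0367]
ee_rot: [1.0, -0.0, 0.0, -0.0]
ft_force: [-5.7, 1.5, 16.3]
grip_width: 0.526
```

It's on the floor at 16 N. I release it, back off and move clear.

>>> {"name": "servo_tool", "arguments": {
  "motion": [
    [0,0,0,-0.001,0,0,0],
    [0.57,0,0,-0.001,0,0,0],
    [0.65,0,0,-0.001,0,0,0],
    [0.8,0,0,-0.001,0,0,0],
    [1,0,0,-0.001,0,0,0],
    [1,0,0,-0.001,0,0,0],
    [1,0,0,-0.02,0,0,0],
    [1,0,0,-0.06,0,0,0],
    [1,0,0,-0.12,0,0,0],
    [1,0,0,-0.18,0,0,0],
    [1,0.05,0.06,-0.2,0,0,0],
    [1,0.08,0.12,-0.2,0,0,0],
    [1,0.08,0.18,-0.2,0,0,0],
    [1,0.08,0.18,-0.2,0,0,0],
    [1,0.08,0.18,-0.2,0,0,0]
  ]
}}

```text
clock: 27.98
position: [0.5399, -0.3013, 0.2353]
ee_rot: [1.0, -0.002, -0.001, 0.0]
ft_force: [-0.1, -0.2, 0.2]
grip_width: 0.998
```

```bash
python3 chk.py s6
```

```text
[ 0.5399 -0.3013  0.2353]
scene 411 0.0874 [ 0.4565 -0.0527] 0.0205
scene 307 0.1004 [0.4508 0.0794] 0.0144
scene 337 0.064 [ 0.4616 -0.1182] 0.0239
scene 263 0.0746 [0.4544 0.0138] 0.0177
top 383 0.0654 [ 0.4595 -0.1187] 0.0232
top 302 0.0894 [ 0.4548 -0.0534] 0.0201
top 206 0.0764 [0.4518 0.0136] 0.0175
top 161 0.1023 [0.449  0.0785] 0.014
```

View pics/s6.png

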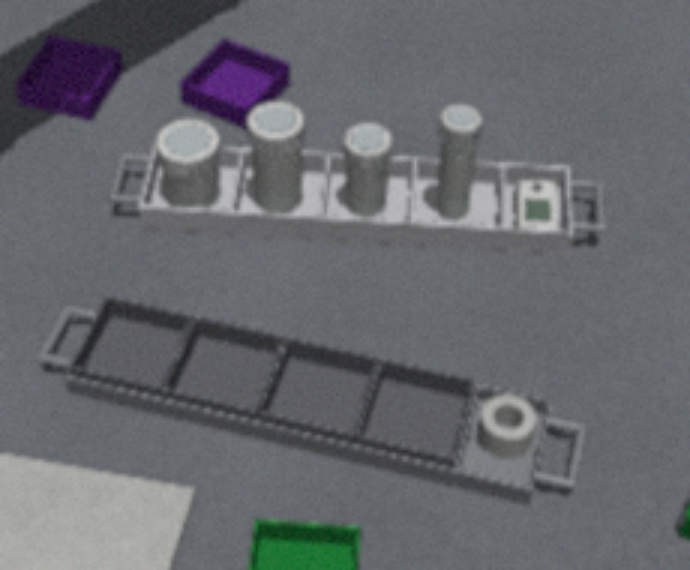

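All four stand upright in their pockets: sputum pot (188,165), urine bottle (275,155), stool pot (368,170) and tube (460,160) beside the logger. The rack is empty, so I hand in.

```bash
python3 -c "
from workcell import ticket; print(ticket.hand_in())"
```

```text
the job is handed in; nothing more can be done
None
```

I moved all four containers from the rack to the carrier in the same order and handed the job in at about 28 s. From the logger end they stand as universal tube, stool pot, urine bottle, sputum pot. No verdict was reported.

- **Placement:** The final scene and top images show all four upright and released, with the rack empty and the gripper clear. Their axes are within about 3 mm of the pocket centres I measured; the tolerance is 26 mm.
- **Setting down:** Each container was lowered until the wrist felt the floor, at 4–8 N for the first three. The sputum pot pressed a little harder, at 16 N.
- **Small disagreement:** Cap heights read about 1–3 mm high in the scene and top images. The wrist camera read within about 1 mm of nominal for the stool pot and urine bottle, so I put this down to calibration. The wrist camera didn't get a clear view of the tube or sputum pot in the carrier.

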